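# Put the flux jar away in the roll-top bench store

## Task

Clear the squat flux jar (not the taller bottle of the same glass, nor the flat tin) off the soldering mat: stand it upright on the floor of the open roll-top store, well inside so that the door clears it. Then roll the slatted door down by its bar handle until it is fully shut, and let go.

Things in the scene. Friction and masses are not known exactly. Their poses are not given: they have to be found in the camera images.
- jar_center (a point): Centre (half-way up) of the squat amber glass jar to put away: upright cylinder 48 mm across, 46 mm tall with its white cap, 0.08-0.17 kg, z up. Near it stand a taller, narrower bottle of the same glass (38 mm across, 95 mm tall) and a flat tin (66 mm across, 22 mm tall); the three change places.
- store: Roll-top store, fixed: half barrel about the line x=0, z=30 mm. Origin: centre of underside, on the table; x to its back (opening at -x), y along the barrel, z up. Base 370 x 300 mm, its top (the floor) at z=30. Clear cheeks, radius 178, at y=+-139. Rear hood radius 186. Low stock at x>53. When open, x=-165 to -60 is free from above; a jar at x=-100, y=0 clears the door.
- door (a joint): How far the slatted door is rolled open, rad about the line x=0, z=30 mm of the store: 0 shut (stop), 1.35 fully open (stop); starts at 1.22-1.35. Slats (radius 170 mm, 7 mm thick) reach from 2 deg + q to 92 deg + q up from the front floor. It stays where left; rolling it takes about 3 to 5 N at the handle.
- handle (a point): Middle of the door's steel bar: round, 12 mm thick, 140 mm long, parallel to the store's y, on stalks at its two ends, 47 mm outside the slats. It moves on a circle: in the store's frame x = -217 mm*cos(0.489+q), z = 30 mm + 217 mm*sin(0.489+q), q the door's value: on top of the store when open, before the slats and 132 mm above the table when shut.

How it is judged:
By the outcome, as a careful person would: the job done as asked, in the order asked, and still so for the second after the job is handed in, with the robot touching nothing.
It also fails if it takes over 56 s, if anything falls off the work surface, if the arm or the gripper's body presses on something with over 40 N, if the wrist force passes 120 N, or if a joint passes its speed limit or range.

## Robot

A 6-joint arm with a two-finger parallel gripper is mounted at the origin on the work surface. World frame = base frame: x ahead of the robot, y to its left, z up, the work surface at z = 0. Lengths are in m, angles in rad, forces in N, time in s.
With the tool pointing down it reaches from about 0.275 to 0.725 m from the base axis. Payload 15.9 kg.
Tool frame: the origin (TCP) lies between the finger pads; the fingertips stand 14 mm ahead of it and the grasp point (between the pads) lies 5 mm behind it; z points along the fingers, y is the direction in which the jaws open and shut (so a half turn about z gives the same grasp; the last joint's range is limited). The gripper opens to 85 mm and grips with 20 to 120 N. Pads are 22 mm wide; open, the fingers measure 114 mm over their backs; the gripper's body (76 mm by 85 mm) begins 54 mm behind the grasp point. The pads swing forward as they close: fully open they stand 13 mm farther back than shut.
Start: joints at [1.225, 0.213, -0.034, 1.323, 0, 1.571], TCP at [0.169, 0.47, 0.245] pointing down, gripper open.
Joint ranges: [-2.98, 2.98], [-0.74, 1.72], [-1.14, 1.35], [-2.1, 2.04], [-1.57, 1.44], [-3.14, 3.14]. Speed limits (rad/s): [1.89, 1.89, 2.39, 2.57, 3.14, 3.14].

## Interface

Orientations are given as a rotation vector (axis times angle).
In Python, from cell import bot gives the robot as it stands.
- The arm moves only by the shell command python3 -m handwheel 'ROWS' [FORCE]. ROWS is JSON, a list of rows, each a list of 7 numbers: the opening in per cent of the stroke, from 0 (shut) to 100 (fully open), then the shift along the tool's x, y, z in units of 25 mm (1.0 is 25 mm), then the turn, a rotation vector about the tool's x, y, z in units of 8 degrees (1.0 is 8 degrees). A call has 1 to 20 rows; each row is the pose to reach, as a shift and turn from the pose measured when the call began, along the tool's axes at that moment; what a row does not reach only later rows make up. A row lasts 1/10 s, in which the tool goes at most 50 mm and 8.59 degrees, less where a joint would pass 70% of its speed; a pose out of reach is approached as far as the arm can. A call with a gripper value outside its range is refused whole. The fingers move at their own pace and stop on an object; FORCE is the grip in N (left out, the last holds). Time passes only in rows, so rows that repeat a pose let the fingers close. It gives the time, the measured TCP pose, the force and the opening at its end, in the units of the state.
- bot.read_state(): the state, without advancing time (a new reading comes with each control period).
- bot.grab_frame(name): name is "side" or "top" or "wrist"; returns a dict with "color" (400x640x3 uint8, red, green, blue), "depth" (400x640 float32, m along the optical axis (not along the pixel's ray), 0 where there is no reading), "fx", "fy", "cx", "cy" (pixels), "rvec" (rotation vector, rad) and "tvec" (3), from world to camera coordinates, as OpenCV has them. Camera axes: x right, y down, z forward; pixel columns grow to the right and rows downward; lengths in m; the calibration is good to about 2 mm. A picture is of the moment at which its call begins.
- bot.hand_in(): hands the job in, once; it reports no verdict.
Trained networks look in a picture, given as the dict that the camera call returned (one of the last four; its "shot" number tells which), for a name from the list of things; names that differ only in an ending like _2 or _b are one class to them, and where a whole thing is asked for, a point or a joint stands for the part that bears it (a point fixed in the world has none). Each returns a list of dicts, best first, with "score" (0 to 1); they miss things now and then, are a little off and sometimes report something else, mostly with a low value. They report only what shows in the picture. A call takes as long as a camera call.
- bot.search_frame(picture, target): "location" ([x, y, z] in m, in world coordinates, good to about 4 mm: the middle of the surface that is visible of it).
The state is a dict: "t": time; "joints": joint angles; "qd": joint speeds; "tau": joint torques, N m; "ee_pos": TCP position; "ee_rot": TCP orientation; "force": force on the tool from outside, world axes, zero at the start; "moment": the same for the moment, N m; "gripper_width": finger opening in m.
Only numpy, scipy, OpenCV 4.12 (cv2) and the standard library are available. Lean on these libraries where they do the work, as an engineer would, in place of code of your own. Each camera call takes 0.05 s, during which the arm holds its last target.

## Working session

There is one attempt and no reset: what is moved stays moved. The work goes in short steps, Python scripts to look and compute and a shell command to move; the robot and the scene stay as the last step left them, time stands still between calls to the robot, and variables do not carry over. Pictures are saved under pics/ and viewed, and the job is handed in when it is done.

```bash
ls; mkdir -p pics
python3 - <<'E'
from cell import bot
import cv2,pickle
s=bot.read_state();print(s['t'],s['ee_pos'],s['ee_rot'],s['gripper_width'],s['force'])
for n in ['side','top']:
    p=bot.grab_frame(n);cv2.imwrite(f'pics/{n}0.png',p['color'][:,:,::-1]);pickle.dump(p,open(f'{n}0.pkl','wb'))
    for t in ['jar_center','store','door','handle']:
        print(n,t,[(r['score'],r['location']) for r in bot.search_frame(p,t)][:4])
print(bot.read_state()['t'])
E
```

```text
pics
0.0 [0.1693514  0.47007337 0.24479171] [-5.40380303e-01 -3.09455033e+00  1.84286022e-03] 0.08542107376909235 [-0.00400551  1.16646155 -0.23548532]
side jar_center [(0.68, [0.5844, 0.1992, 0.0492])]
side store [(0.63, [0.5307, -0.1079, 0.1823])]
side door [(0.9, [0.5423, -0.1232, 0.1974])]
side handle [(0.88, [0.5391, -0.122, 0.201])]
top jar_center [(0.82, [0.582, 0.1984, 0.046])]
top store [(0.9, [0.5225, -0.0807, 0.1798])]
top door [(0.62, [0.5239, -0.1202, 0.1995])]
top handle [(0.95, [0.5217, -0.1211, 0.2006])]
0.5
```

View pics/top0.png

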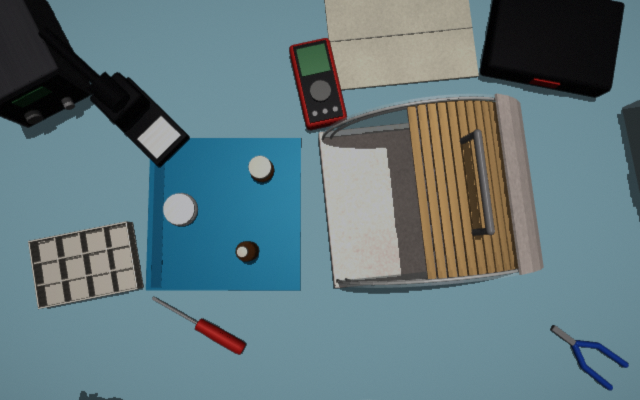

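View pics/side0.png

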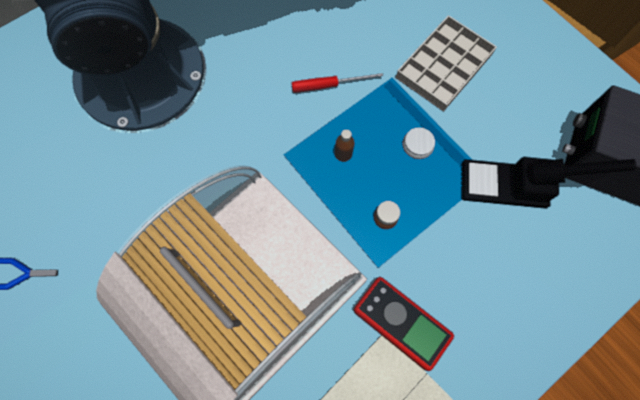

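The top view shows the jar at (260,168), the tin at (180,210) and the bottle at (247,251). The store opens to image left and the handle bar is near (478,183). Next I fit the store pose from depth.

```bash
cat > h.py <<'E'
import numpy as np,cv2,pickle
def cloud(p):
    R=cv2.Rodrigues(np.array(p['rvec'],float))[0];t=np.array(p['tvec'],float)
    v,u=np.mgrid[:400,:640];d=p['depth']
    c=np.stack([(u-p['cx'])*d/p['fx'],(v-p['cy'])*d/p['fy'],d],-1)
    w=(c-t)@R; w[d<=0]=np.nan
    return w
def proj(p,X):
    return cv2.projectPoints(np.array(X,float).reshape(-1,3),np.array(p['rvec'],float),np.array(p['tvec'],float),np.array([[p['fx'],0,p['cx']],[0,p['fy'],p['cy']],[0,0,1.]]),None)[0].reshape(-1,2)
E
python3 - <<'E'
from h import *
for n in ['top','side']:
    p=pickle.load(open(n+'0.pkl','rb'));w=cloud(p)
    W=w.reshape(-1,3)
    # handle
    m=(W[:,2]>0.222)&(W[:,2]<.265)&(W[:,1]<0.05)&(W[:,1]>-.3)&(W[:,0]>.3)&(W[:,0]<.75)
    H=W[m];print(n,'handle n',len(H))
    if len(H)>10:
        q=H[:,:2];r=cv2.minAreaRect(q.astype(np.float32));print(r,np.percentile(H[:,2],[5,50,95]))
    m=(W[:,2]>0.024)&(W[:,2]<.036)&(W[:,1]<0.1)&(W[:,1]>-.3)&(W[:,0]>.3)&(W[:,0]<.75)
    F=W[m];print('floor',len(F),cv2.minAreaRect(F[:,:2].astype(np.float32)),np.median(F[:,2]))
    m=(W[:,2]>0.04)&(W[:,2]<.052)&(W[:,1]<0.26)&(W[:,1]>.14)&(W[:,0]>.54)&(W[:,0]<.63)
    J=W[m];print('jar',len(J),cv2.minEnclosingCircle(J[:,:2].astype(np.float32)),np.median(J,0))
    m=(W[:,2]>0.06)&(W[:,2]<.5)&(W[:,1]<0.4)&(W[:,1]>.1)&(W[:,0]>.4)&(W[:,0]<.63)
    print('tall',np.median(W[m],0),len(W[m]))
p=pickle.load(open('top0.pkl','rb'));w=cloud(p)
for uv in [(320,133),(322,136),(335,287),(337,284),(325,180),(332,250),(480,140),(487,225),(481,180)]: print(uv,w[uv[1],uv[0]].round(4))
E
```

```text
top handle n 1045
((0.5283071994781494, -0.13697335124015808), (0.15091590583324432, 0.014480460435152054), 5.8413896560668945) [0.23282115 0.24926383 0.25186533]
floor 13688 ((0.5599529147148132, -0.001981578767299652), (0.39051079750061035, 0.17681844532489777), 6.401961326599121) 0.03048174858083386
jar 409 ((0.5829977989196777, 0.20501703023910522), 0.021725427359342575) [0.58229849 0.20535509 0.04628133]
tall [0.42601577 0.22385973 0.07006064] 289
side handle n 992
((0.5292309522628784, -0.13541068136692047), (0.15033693611621857, 0.014002464711666107), 5.711996078491211) [0.24335798 0.24778081 0.25027432]
floor 10940 ((0.5362774133682251, -0.008832082152366638), (0.2998485565185547, 0.3796655833721161), 75.2538070678711) 0.028939195335773674
jar 392 ((0.5846781730651855, 0.2065925896167755), 0.021925177425146103) [0.58477827 0.20679058 0.04468443]
tall [0.43107068 0.22556509 0.07092688] 248
(320, 133) [0.6512 0.091  0.0303]
(322, 136) [0.6402 0.0875 0.0515]
(335, 287) [0.3582 0.0626 0.0279]
(337, 284) [0.364  0.059  0.0307]
(325, 180) [0.56   0.0814 0.0304]
(332, 250) [0.4272 0.0682 0.0286]
(480, 140) [ 0.5858 -0.1329  0.2522]
(487, 225) [ 0.4661 -0.141   0.2475]
(481, 180) [ 0.5292 -0.1334  0.2503]
```

```bash
cat >> h.py <<'E'
from scipy.spatial.transform import Rotation as Ro
O=np.array([.5238,-.1072,0]);a=np.radians(5.7)
SX=np.array([np.sin(a),-np.cos(a),0]);SY=np.array([np.cos(a),np.sin(a),0]);SZ=np.array([0,0,1.])
def S(x,y,z): return O+x*SX+y*SY+z*SZ
def rows(s,T,Rt=None):
    R=Ro.from_rotvec(s['ee_rot']);d=R.inv().apply(np.array(T)-s['ee_pos'])/.025
    r=(R.inv()*Rt).as_rotvec()/np.radians(8) if Rt is not None else np.zeros(3)
    return np.r_[d,r].round(2)
def down(yaw): # jaws (tool y) along yaw
    y=np.array([np.cos(yaw),np.sin(yaw),0]);z=np.array([0,0,-1.]);return Ro.from_matrix(np.c_[np.cross(y,z),y,z])
def brief(s): print('t%.2f'%s['t'],s['ee_pos'].round(4),'yaw',np.degrees(np.arctan2(*Ro.from_rotvec(s['ee_rot']).as_matrix()[[1,0],1])).round(1),'F',np.round(s['force'],1),'w',round(s['gripper_width'],4),np.round(s['joints'],2))
E
python3 - <<'E'
from h import *; from cell import bot
s=bot.read_state();brief(s)
for z in (.2,.022): print(rows(s,[.584,.2055,z],down(a)))
E
```

```text
t0.50 [0.1695 0.4704 0.2453] yaw 70.2 F [-0.3  0.5  0.2] w 0.0855 [ 1.23  0.21 -0.03  1.32 -0.    1.57]
[-19.19  -4.35   1.81  -0.     0.     8.06]
[-19.19  -4.35   8.93  -0.     0.     8.06]
```

```bash
python3 -m handwheel '[[100,-2,-0.4,0,0,0,1],[100,-4,-0.8,0,0,0,2],[100,-6,-1.3,0,0,0,3],[100,-8,-1.8,0,0,0,4],[100,-10,-2.2,0,0,0,5],[100,-12,-2.7,0,0,0,6],[100,-14,-3.1,0,0,0,7],[100,-16,-3.6,0,0,0,8],[100,-18,-4,0,0,0,8.06],[100,-19.2,-4.35,0.9,0,0,8.06],[100,-19.2,-4.35,1.8,0,0,8.06],[100,-19.2,-4.35,1.8,0,0,8.06],[100,-19.2,-4.35,1.8,0,0,8.06],[100,-19.2,-4.35,1.8,0,0,8.06]]' 40
python3 - <<'E'
from h import *; from cell import bot
s=bot.read_state();brief(s)
p=bot.grab_frame('wrist');cv2.imwrite('pics/w1.png',p['color'][:,:,::-1])
print([(r['score'],r['location']) for r in bot.search_frame(p,'jar_center')])
W=cloud(p).reshape(-1,3)
m=(W[:,2]>0.042)&(W[:,2]<.052)&(W[:,1]<0.26)&(W[:,1]>.15)&(W[:,0]>.54)&(W[:,0]<.63)
J=W[m];print('jar',len(J),cv2.minEnclosingCircle(J[:,:2].astype(np.float32)) if len(J) else 0)
E
```

```text
t: 1.9
ee_pos: [0.5841, 0.2062, 0.2019]
ee_rot: [2.106, 2.33, 0.002]
force: [-0.6, -0.5, -0.8]
gripper_width: 0.0855
t1.90 [0.5841 0.2062 0.2019] yaw 5.8 F [-0.6 -0.5 -0.8] w 0.0855 [0.34 0.47 0.22 1.32 0.   1.81]
[(0.94, [0.5831, 0.2062, 0.0491])]
jar 1354 ((0.5845566987991333, 0.20518100261688232), 0.021599160507321358)
```

View pics/w1.png

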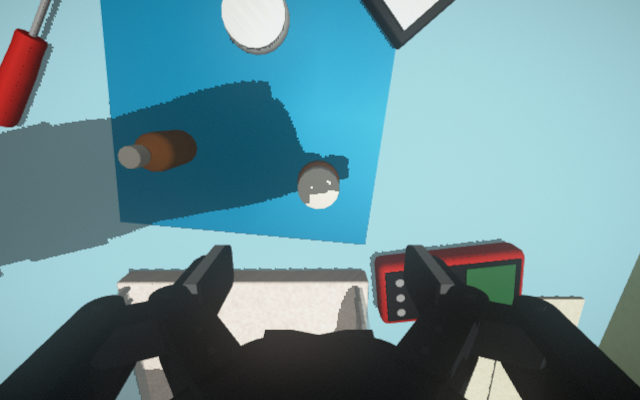

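The wrist view shows the jar at (318,185), centred between the jaws (fingers at about 215 and 425). The bottle (160,150) and tin (255,20) are clear. I descend and grip.

```bash
python3 -m handwheel '[[100,0,0,1.2,0,0,0],[100,0,0,2.6,0,0,0],[100,0,0,4,0,0,0],[100,0,0,5.2,0,0,0],[100,0,0,6.2,0,0,0],[100,0,0,6.9,0,0,0],[100,0,0,7.2,0,0,0],[100,0,0,7.2,0,0,0],[30,0,0,7.2,0,0,0],[30,0,0,7.2,0,0,0],[30,0,0,7.2,0,0,0],[30,0,0,7.2,0,0,0],[30,0,0,7.2,0,0,0],[30,0,0,7.2,0,0,0],[30,0,0,7.2,0,0,0],[30,0,0,7.2,0,0,0]]' 40
python3 - <<'E'
from h import *; from cell import bot
s=bot.read_state();brief(s);T=S(-.113,0,.3)
print(rows(s,[*s['ee_pos'][:2],.3],down(a)),rows(s,T,down(a)))
E
```

```text
t: 3.6
ee_pos: [0.5852, 0.2065, 0.0232]
ee_rot: [2.106, 2.329, 0.005]
force: [-3.1, -0.5, 10.9]
gripper_width: 0.045
t3.60 [0.5852 0.2065 0.0232] yaw 5.8 F [-3.1 -0.5 10.9] w 0.045 [ 0.34  0.58 -0.07  0.92  0.    1.81]
[ 1.000e-02  4.000e-02 -1.107e+01  3.000e-02 -1.000e-02  1.000e-02] [-7.710e+00 -3.660e+00 -1.109e+01  3.000e-02 -1.000e-02  1.000e-02]
```

```bash
python3 -m handwheel '[[30,0,0,-0.4,0,0,0],[30,0,0,-1.2,0,0,0],[30,0,0,-2.4,0,0,0],[30,0,0,-3.8,0,0,0],[30,0,0,-5.2,0,0,0],[30,0,0,-6.6,0,0,0],[30,0,0,-7.9,0,0,0],[30,0,0,-8.7,0,0,0],[30,0,0,-9,0,0,0],[30,0,0,-9,0,0,0]]'
python3 - <<'E'
from h import *; from cell import bot
s=bot.read_state();brief(s);T=S(-.113,0,.25)
print(T,rows(s,T,down(a)))
p=bot.grab_frame('side');cv2.imwrite('pics/s2.png',p['color'][:,:,::-1])
p=bot.grab_frame('wrist');cv2.imwrite('pics/w2.png',p['color'][:,:,::-1])
E
```

```text
t: 4.6
ee_pos: [0.5847, 0.2064, 0.2491]
ee_rot: [2.105, 2.329, 0.008]
force: [-0.5, -0.3, -1.3]
gripper_width: 0.0451
t4.60 [0.5847 0.2064 0.2491] yaw 5.8 F [-0.5 -0.3 -1.3] w 0.0451 [0.34 0.47 0.33 1.43 0.   1.81]
[0.51257687 0.00524128 0.25      ] [-7.71 -3.68 -0.07  0.04 -0.01  0.01]
```

View pics/s2.png

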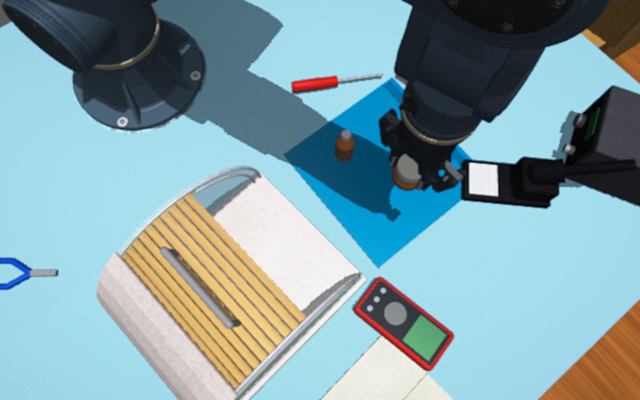

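View pics/w2.png

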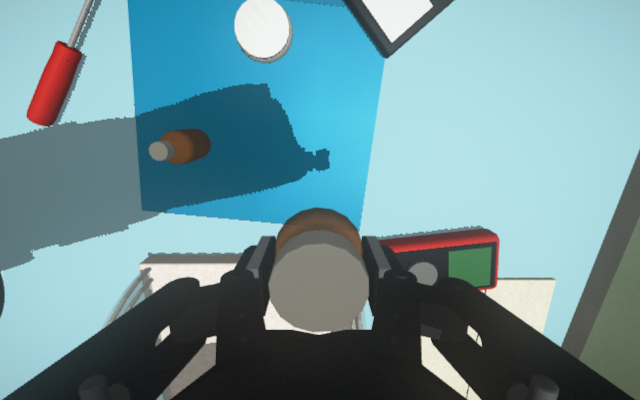

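The wrist view shows the jar upright between the pads at (318,270), and the side view confirms it is held. I carry it over the opening.

```bash
python3 -m handwheel '[[30,-0.5,-0.2,0,0,0,0],[30,-1.4,-0.7,0,0,0,0],[30,-2.6,-1.2,0,0,0,0],[30,-4,-1.9,0,0,0,0],[30,-5.3,-2.5,0,0,0,0],[30,-6.5,-3.1,0,0,0,0],[30,-7.3,-3.5,0,0,0,0],[30,-7.7,-3.68,0,0,0,0],[30,-7.7,-3.68,0,0,0,0],[30,-7.7,-3.68,0,0,0,0]]'
python3 - <<'E'
from h import *; from cell import bot
s=bot.read_state();brief(s)
for z in (.09,.055):print(rows(s,S(-.113,0,z),down(a)))
p=bot.grab_frame('top');cv2.imwrite('pics/t3.png',p['color'][:,:,::-1])
p=bot.grab_frame('side');cv2.imwrite('pics/s3.png',p['color'][:,:,::-1])
E
```

```text
t: 5.7
ee_pos: [0.5118, 0.0057, 0.2464]
ee_rot: [2.107, 2.33, 0.003]
force: [0.6, 0.2, -1.5]
gripper_width: 0.0453
t5.70 [0.5118 0.0057 0.2464] yaw 5.8 F [ 0.6  0.2 -1.5] w 0.0453 [ 0.01  0.24 -0.    1.33  0.    1.48]
[-0.03  0.02  6.26  0.01 -0.01  0.01]
[-0.03  0.01  7.66  0.01 -0.01  0.01]
```

View pics/t3.png

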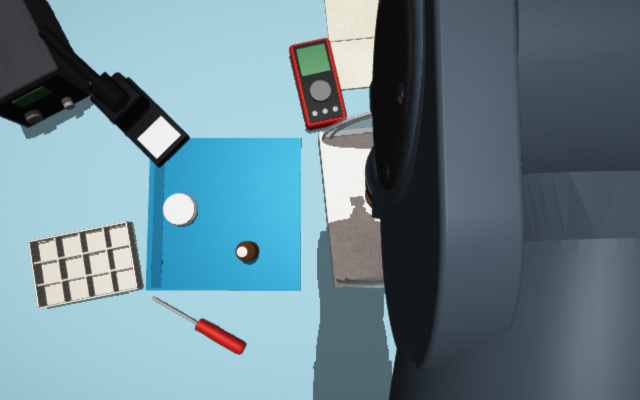

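View pics/s3.png

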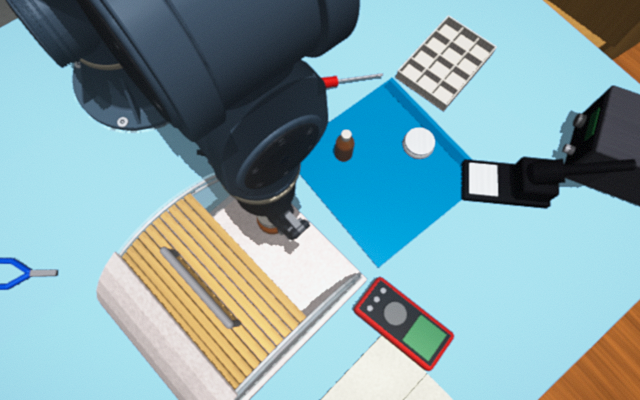

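Run:
```python
from h import *; from cell import bot
p=bot.grab_frame('side');W=cloud(p)
for uv in [(210,185),(230,195),(245,215),(262,222),(280,205),(300,235),(225,150),(205,140),(240,190),(260,200),(330,140)]:
    w=W[uv[1],uv[0]]; d=w-O; print(uv,w.round(3),'store',(d@SX).round(3),(d@SY).round(3),w[2].round(3))
```

```text
(210, 185) [ 0.38  -0.033  0.156] store -0.088 -0.135 0.156
(230, 195) [ 0.378 -0.01   0.058] store -0.111 -0.135 0.058
(245, 215) [ 0.417 -0.008  0.027] store -0.109 -0.096 0.027
(262, 222) [ 0.518 -0.013  0.267] store -0.094 0.004 0.267
(280, 205) [0.549 0.004 0.386] store -0.108 0.036 0.386
(300, 235) [0.579 0.008 0.331] store -0.109 0.067 0.331
(225, 150) [ 0.562 -0.035  0.614] store -0.068 0.046 0.614
(205, 140) [ 0.537 -0.039  0.593] store -0.066 0.02 0.593
(240, 190) [ 0.563 -0.036  0.536] store -0.067 0.046 0.536
(260, 200) [ 0.548 -0.017  0.44 ] store -0.088 0.033 0.44
(330, 140) [0.386 0.227 0.002] store -0.347 -0.104 0.002
```

The wrist housing stays above about z 0.23 at the lowest pose, so the descent is clear. I lower it in two stages.

```bash
python3 -m handwheel '[[30,0,0,0.6,0,0,0],[30,0,0,1.6,0,0,0],[30,0,0,2.8,0,0,0],[30,0,0,4,0,0,0],[30,0,0,5.2,0,0,0],[30,0,0,6,0,0,0],[30,0,0,6.3,0,0,0],[30,0,0,6.3,0,0,0],[30,0,0,6.3,0,0,0]]'
python3 - <<'E'
from h import *; from cell import bot
s=bot.read_state();brief(s)
for z in (.057,.054):print(rows(s,S(-.113,0,z),down(a)))
p=bot.grab_frame('wrist');cv2.imwrite('pics/w4.png',p['color'][:,:,::-1])
E
```

```text
t: 6.75
ee_pos: [0.513, 0.0066, 0.0899]
ee_rot: [2.104, 2.331, 0.005]
force: [-0.2, 0.3, 0.1]
gripper_width: 0.0449
t6.75 [0.513  0.0066 0.0899] yaw 5.9 F [-0.2  0.3  0.1] w 0.0449 [ 0.01  0.32 -0.3   0.95  0.    1.48]
[-0.05 -0.03  1.32  0.02 -0.01  0.02]
[-0.05 -0.03  1.44  0.02 -0.01  0.02]
```

View pics/w4.png

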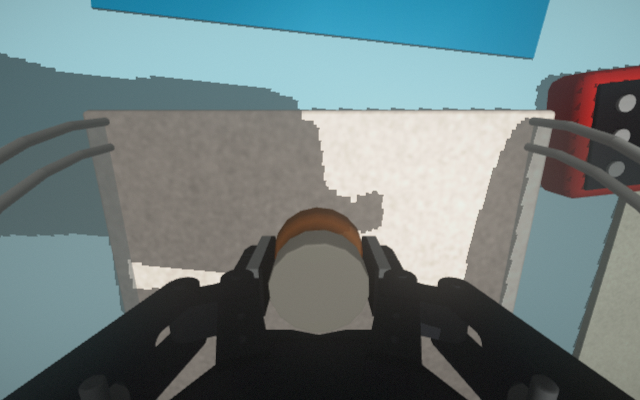

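The jar (318,270) hangs centred over the store floor, between the cheeks at x≈115 and x≈530. I lower it to contact.

```bash
python3 -m handwheel '[[30,0,0,0.5,0,0,0],[30,0,0,1,0,0,0],[30,0,0,1.2,0,0,0],[30,0,0,1.3,0,0,0],[30,0,0,1.35,0,0,0],[30,0,0,1.35,0,0,0]]'
```

```text
t: 7.4
ee_pos: [0.5134, 0.0065, 0.0564]
ee_rot: [2.104, 2.33, 0.005]
force: [-0.7, 0.7, -1.8]
gripper_width: 0.0455
```

```bash
python3 -m handwheel '[[30,0,0,0.06,0,0,0],[30,0,0,0.1,0,0,0],[30,0,0,0.1,0,0,0]]'
```

```text
t: 7.7
ee_pos: [0.5134, 0.0065, 0.0539]
ee_rot: [2.104, 2.33, 0.005]
force: [0.1, -0.2, -0.6]
gripper_width: 0.0452
```

```bash
python3 -m handwheel '[[30,0,0,0.04,0,0,0],[30,0,0,0.08,0,0,0],[30,0,0,0.08,0,0,0]]'
```

```text
t: 8.0
ee_pos: [0.5136, 0.0065, 0.0531]
ee_rot: [2.103, 2.33, 0.006]
force: [-8.6, 0.3, 23.1]
gripper_width: 0.0448
```

Contact is made, so I release and rise.

```bash
python3 -m handwheel '[[60,0,0,-0.03,0,0,0],[75,0,0,-0.03,0,0,0],[90,0,0,-0.03,0,0,0],[90,0,0,-0.03,0,0,0],[90,0,0,-0.03,0,0,0],[90,0,0,-0.03,0,0,0],[90,0,0,-0.6,0,0,0],[90,0,0,-1.4,0,0,0],[90,0,0,-2.6,0,0,0],[90,0,0,-4,0,0,0],[90,0,0,-5.6,0,0,0],[90,0,0,-7.2,0,0,0],[90,0,0,-8.8,0,0,0],[90,0,0,-9.8,0,0,0],[90,0,0,-10,0,0,0],[90,0,0,-10,0,0,0]]'
python3 - <<'E'
from h import *; from cell import bot
s=bot.read_state();brief(s)
p=bot.grab_frame('wrist');cv2.imwrite('pics/w5.png',p['color'][:,:,::-1])
print([(r['score'],r['location']) for r in bot.search_frame(p,'jar_center')])
print([(r['score'],r['location']) for r in bot.search_frame(p,'handle')])
W=cloud(p).reshape(-1,3)
m=(W[:,2]>0.07)&(W[:,2]<.082)&(abs(W[:,0]-.513)<.05)&(abs(W[:,1]-.006)<.05)
J=W[m];c=cv2.minEnclosingCircle(J[:,:2].astype(np.float32)) if len(J) else 0
print(c, J[:,2].min(),J[:,2].max());d=np.r_[c[0],0]-O;print(d@SX,d@SY)
# handle at q, height .300 above
for q in (1.216,):
    th=.489+q
    for z in (.35,.03+.217*np.sin(th)):
        for yaw in (a+np.pi/2,):
            print(rows(s,S(-.217*np.cos(th),0.002,z),down(yaw)))
E
```

```text
t: 9.6
ee_pos: [0.5128, 0.0062, 0.3033]
ee_rot: [2.103, 2.329, 0.007]
force: [-0.5, 0.2, -0.8]
gripper_width: 0.077
t9.60 [0.5128 0.0062 0.3033] yaw 5.8 F [-0.5  0.2 -0.8] w 0.077 [0.01 0.23 0.14 1.47 0.   1.48]
[(0.92, [0.5145, 0.0057, 0.0766])]
[(0.63, [0.5222, -0.0809, 0.2032])]
((0.514194905757904, 0.005203410517424345), 0.02154948003590107) 0.07101456005381399 0.07940977618782552
-0.11280161527439043 0.0016062760773219882
[ -5.72   0.06  -1.87   0.04   0.03 -11.23]
[ -5.72   0.04   2.33   0.04   0.03 -11.23]
```

View pics/w5.png

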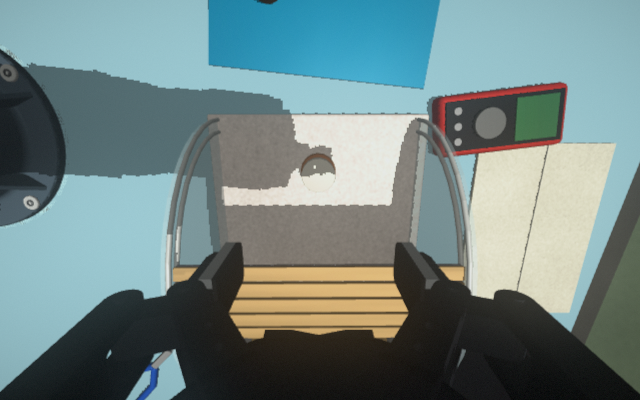

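The jar stands upright at store (-0.113, 0.002). In the picture it is at (318,168), well ahead of the slat edge at row 268. Now the handle: I turn 90° and go above the bar.

```bash
python3 -m handwheel '[[60,0,0,-0.6,0,0,-1],[60,0,0,-1.2,0,0,-2],[60,-0.3,0,-1.8,0,0,-3],[60,-1,0,-1.9,0,0,-4],[60,-1.8,0,-1.9,0,0,-5],[60,-2.6,0,-1.9,0,0,-6],[60,-3.4,0,-1.9,0,0,-7],[60,-4.2,0,-1.9,0,0,-8],[60,-4.9,0,-1.9,0,0,-9],[60,-5.4,0.05,-1.9,0,0,-10],[60,-5.7,0.05,-1.9,0,0,-11],[60,-5.7,0.05,-1.9,0,0,-11.25],[60,-5.7,0.05,-1.9,0,0,-11.25],[60,-5.7,0.05,-1.9,0,0,-11.25]]'
python3 - <<'E'
from h import *; from cell import bot
s=bot.read_state();brief(s)
p=bot.grab_frame('wrist');cv2.imwrite('pics/w6.png',p['color'][:,:,::-1])
print([(r['score'],r['location']) for r in bot.search_frame(p,'handle')])
W=cloud(p).reshape(-1,3)
m=(W[:,2]>0.225)&(W[:,2]<.262)&(abs(W[:,0]-.528)<.1)&(abs(W[:,1]+.136)<.05)
J=W[m];print(len(J),cv2.minAreaRect(J[:,:2].astype(np.float32)) if len(J) else 0,np.percentile(J[:,2],[5,50,95]))
th=.489+1.216
print(rows(s,S(-.217*np.cos(th),0.002,.03+.217*np.sin(th)),down(a+np.pi/2)))
E
```

```text
t: 11.15
ee_pos: [0.5274, -0.1353, 0.3483]
ee_rot: [-0.158, 3.136, 0.002]
force: [0.4, -0.8, -0.2]
gripper_width: 0.0511
t11.15 [ 0.5274 -0.1353  0.3483] yaw 95.8 F [ 0.4 -0.8 -0.2] w 0.0511 [-0.25  0.32  0.37  1.62  0.   -0.35]
[(0.87, [0.4972, -0.1241, 0.1963])]
2417 ((0.5282065272331238, -0.13747847080230713), (0.14987719058990479, 0.013825137168169022), 5.583283424377441) [0.24730584 0.2504037  0.25194972]
[-0.04 -0.03  4.13  0.01  0.01  0.01]
```

View pics/w6.png

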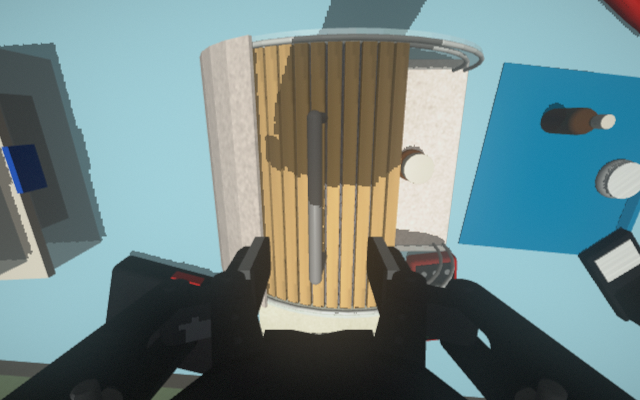

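The bar in the wrist view runs (316,112)–(316,282), centred between the fingers. I descend and grip it lightly.

```bash
python3 -m handwheel '[[60,0,-0.05,0.8,0,0,0],[60,0,-0.05,1.8,0,0,0],[60,0,-0.05,2.8,0,0,0],[60,0,-0.05,3.6,0,0,0],[60,0,-0.05,4.05,0,0,0],[60,0,-0.05,4.15,0,0,0],[60,0,-0.05,4.15,0,0,0],[5,0,-0.05,4.15,0,0,0],[5,0,-0.05,4.15,0,0,0],[5,0,-0.05,4.15,0,0,0],[5,0,-0.05,4.15,0,0,0],[5,0,-0.05,4.15,0,0,0],[5,0,-0.05,4.15,0,0,0],[5,0,-0.05,4.15,0,0,0]]' 30
python3 - <<'E'
from h import *; from cell import bot
s=bot.read_state();brief(s)
d=s['ee_pos']-O;x=d@SX;q=np.arccos(-x/.217)-.489;print(x,d@SY,d[2],'q',q,'zc',.03+.217*np.sin(q+.489))
R=Ro.from_rotvec(s['ee_rot']);th0=q+.489
dz=s['ee_pos'][2]-(.03+.217*np.sin(th0))
for k in range(1,21):
    th=th0-q*k/20
    P=s['ee_pos']+(-.217*np.cos(th)+.217*np.cos(th0))*SX+.217*(np.sin(th)-np.sin(th0))*SZ
    print(k,round(th-.489,3),rows(s,P)[:3])
E
```

```text
t: 12.65
ee_pos: [0.5282, -0.1366, 0.2457]
ee_rot: [-0.158, 3.134, 0.001]
force: [-0.3, -0.9, 4.7]
gripper_width: 0.0108
t12.65 [ 0.5282 -0.1366  0.2457] yaw 95.8 F [-0.3 -0.9  4.7] w 0.0108 [-0.25  0.31  0.09  1.35  0.   -0.35]
0.029660099709899437 0.0014491433774504292 0.24571699866701005 q 1.2189080181504912 zc 0.24496343522841002
1 1.158 [-0.    0.53 -0.06]
2 1.097 [-0.    1.05 -0.08]
3 1.036 [-0.    1.58 -0.07]
4 0.975 [-0.    2.11 -0.03]
5 0.914 [-0.    2.63  0.04]
6 0.853 [-0.    3.15  0.15]
7 0.792 [-0.    3.66  0.28]
8 0.731 [-0.    4.17  0.45]
9 0.67 [-0.    4.66  0.64]
10 0.609 [-0.    5.14  0.87]
11 0.549 [-0.    5.6   1.13]
12 0.488 [-0.    6.05  1.41]
13 0.427 [-0.    6.47  1.72]
14 0.366 [-0.    6.88  2.05]
15 0.305 [-0.    7.27  2.41]
16 0.244 [-0.    7.64  2.79]
17 0.183 [-0.    7.98  3.2 ]
18 0.122 [-0.    8.3   3.62]
19 0.061 [0.   8.59 4.06]
20 -0.0 [0.   8.85 4.52]
```

```bash
python3 -m handwheel '[[5,0,0.25,-0.03,0,0,0],[5,0,0.53,-0.06,0,0,0],[5,0,1.05,-0.08,0,0,0],[5,0,1.58,-0.07,0,0,0],[5,0,2.11,-0.03,0,0,0],[5,0,2.63,0.04,0,0,0],[5,0,3.15,0.15,0,0,0],[5,0,3.66,0.28,0,0,0],[5,0,4.17,0.45,0,0,0],[5,0,4.17,0.45,0,0,0]]'
cat > arc.py <<'E'
from h import *; from cell import bot
s=bot.read_state();brief(s)
d=s['ee_pos']-O;x=d@SX;q=np.arccos(np.clip(-x/.217,-1,1))-.489;th0=np.arctan2(d[2]-.03,-x);print('x',x,'y',d@SY,'z',d[2],'q(x)',q,'q(angle)',th0-.489,'r',np.hypot(x,d[2]-.03))
for th in np.arange(th0-.061,.489-.05,-.061):
    P=O+(d@SY)*SY-.217*np.cos(th)*SX+(.03+.217*np.sin(th))*SZ
    print(round(th-.489,3),rows(s,P)[:3])
E
python3 arc.py
```

```text
t: 13.65
ee_pos: [0.5174, -0.0309, 0.2339]
ee_rot: [-0.161, 3.134, 0.003]
force: [-0.1, 2.8, -0.6]
gripper_width: 0.0108
t13.65 [ 0.5174 -0.0309  0.2339] yaw 95.9 F [-0.1  2.8 -0.6] w 0.0108 [-0.06  0.25 -0.01  1.3   0.   -0.16]
x -0.0765871205510726 y 0.0012612594287590363 z 0.23394676765091166 q(x) 0.7210890968220517 q(angle) 0.7225654163397671 r 0.21785286564458928
0.662 [-0.    0.48  0.23]
0.601 [-0.    0.95  0.47]
0.54 [-0.    1.41  0.73]
0.479 [-0.    1.86  1.01]
0.418 [-0.    2.29  1.33]
0.357 [-0.    2.69  1.67]
0.296 [-0.    3.08  2.03]
0.235 [-0.    3.44  2.42]
0.174 [-0.    3.78  2.82]
0.113 [-0.    4.09  3.25]
0.052 [-0.    4.37  3.7 ]
-0.009 [-0.    4.63  4.16]
```

Tracking the circle well with low forces. I continue.

```bash
python3 -m handwheel '[[5,0,0.24,0.11,0,0,0],[5,0,0.48,0.23,0,0,0],[5,0,0.95,0.47,0,0,0],[5,0,1.41,0.73,0,0,0],[5,0,1.86,1.01,0,0,0],[5,0,2.29,1.33,0,0,0],[5,0,2.69,1.67,0,0,0],[5,0,3.08,2.03,0,0,0],[5,0,3.44,2.42,0,0,0],[5,0,3.44,2.42,0,0,0]]'; python3 arc.py
```

```text
t: 14.65
ee_pos: [0.5084, 0.0561, 0.1725]
ee_rot: [-0.163, 3.135, 0.005]
force: [0.7, 2.4, -1.7]
gripper_width: 0.0104
t14.65 [0.5084 0.0561 0.1725] yaw 95.9 F [ 0.7  2.4 -1.7] w 0.0104 [ 0.11  0.26 -0.16  1.15  0.    0.  ]
x -0.16399208541779478 y 0.0009026061410364409 z 0.1725261199189509 q(x) 0.2250375415056226 q(angle) 0.22648069919746183 r 0.2172719469669945
0.165 [-0.    0.33  0.42]
0.104 [-0.    0.63  0.85]
0.043 [-0.    0.91  1.3 ]
-0.018 [-0.    1.17  1.76]
```

```bash
python3 -m handwheel '[[5,0,0.16,0.2,0,0,0],[5,0,0.33,0.42,0,0,0],[5,0,0.63,0.85,0,0,0],[5,0,0.91,1.3,0,0,0],[5,0,1.05,1.53,0,0,0],[5,0,1.13,1.69,0,0,0],[5,0,1.13,1.69,0,0,0],[5,0,1.13,1.69,0,0,0]]'; python3 arc.py
```

```text
t: 15.45
ee_pos: [0.5055, 0.0852, 0.1301]
ee_rot: [-0.164, 3.136, 0.008]
force: [-0.4, 6.8, 1.4]
gripper_width: 0.0107
t15.45 [0.5055 0.0852 0.1301] yaw 96.0 F [-0.4  6.8  1.4] w 0.0107 [ 0.16  0.29 -0.23  1.05  0.01  0.06]
x -0.19325548213248928 y 0.0008776192340976598 z 0.13011256982806532 q(x) -0.016818637607056375 q(angle) -0.011030886748230384 r 0.21764698024976165
```

Probably near the stop. I nudge further along the tangent to feel it.

```bash
python3 -m handwheel '[[5,0,0.03,0.08,0,0,0],[5,0,0.05,0.16,0,0,0],[5,0,0.05,0.16,0,0,0],[5,0,0.05,0.16,0,0,0]]'; python3 arc.py
```

```text
t: 15.85
ee_pos: [0.5054, 0.0868, 0.1269]
ee_rot: [-0.163, 3.135, 0.01]
force: [-7.7, 3.5, 20.1]
gripper_width: 0.0111
t15.85 [0.5054 0.0868 0.1269] yaw 96.0 F [-7.7  3.5 20.1] w 0.0111 [ 0.17  0.29 -0.24  1.04  0.01  0.06]
x -0.19483595262392245 y 0.0009799580928211678 z 0.12691753748275575 q(x) -0.033091788017029555 q(angle) -0.027409312417890463 r 0.2176098745613184
```

Force rose to 20 N, so the door is at its stop. I open only to 30% to keep the inner finger clear of the slats, then rise.

```bash
python3 -m handwheel '[[30,0,-0.03,-0.05,0,0,0],[30,0,-0.03,-0.05,0,0,0],[30,0,-0.03,-0.05,0,0,0],[30,0,-0.03,-0.05,0,0,0],[30,0,-0.03,-0.3,0,0,0],[30,0,-0.03,-0.8,0,0,0],[30,0,-0.03,-1.6,0,0,0],[30,0,0.3,-2.8,0,0,0],[30,0,1,-4.2,0,0,0],[30,0,2,-5.6,0,0,0],[30,0,3.2,-6.5,0,0,0],[30,0,4.6,-6.8,0,0,0],[30,0,6,-6.8,0,0,0],[30,0,7.4,-6.8,0,0,0],[30,0,8.6,-6.8,0,0,0],[30,0,9,-6.8,0,0,0],[30,0,9,-6.8,0,0,0]]'
python3 - <<'E'
from h import *; from cell import bot
s=bot.read_state();brief(s)
for n in ['side','top']:
    p=bot.grab_frame(n);cv2.imwrite(f'pics/{n}7.png',p['color'][:,:,::-1])
    print([(r['score'],r['location']) for r in bot.search_frame(p,'handle')],[(r['score'],r['location']) for r in bot.search_frame(p,'jar_center')])
    W=cloud(p).reshape(-1,3);D=W-O;r=np.hypot(D@SX,D[:,2]-.03);th=np.arctan2(D[:,2]-.03,-(D@SX))
    m=(abs(D@SY)<.06)&(r>.205)&(r<.23)&(D[:,2]>.06)&(th<2.5)
    print(m.sum(),'bar theta-.489',np.percentile(th[m],[10,50,90])-.489,'r',np.median(r[m]), 'x',np.median((D@SX)[m]),'z',np.median(D[m,2]))
E
```

```text
t: 17.55
ee_pos: [0.4814, 0.3104, 0.2982]
ee_rot: [-0.166, 3.135, 0.01]
force: [0.8, -0.7, -0.4]
gripper_width: 0.0259
t17.55 [0.4814 0.3104 0.2982] yaw 96.1 F [ 0.8 -0.7 -0.4] w 0.0259 [0.57 0.37 0.31 1.51 0.   0.46]
[(0.73, [0.5266, -0.0313, 0.1888])] []
484 bar theta-.489 [-0.00696413  0.005658    0.01626102] r 0.22238591997480117 x -0.19539961914422815 z 0.13553641880358236
[(0.93, [0.5121, -0.0211, 0.1824])] []
519 bar theta-.489 [-0.00204266  0.01553857  0.02497174] r 0.22259247598753706 x -0.1946243022101776 z 0.13714498096087913
```

View pics/side7.png

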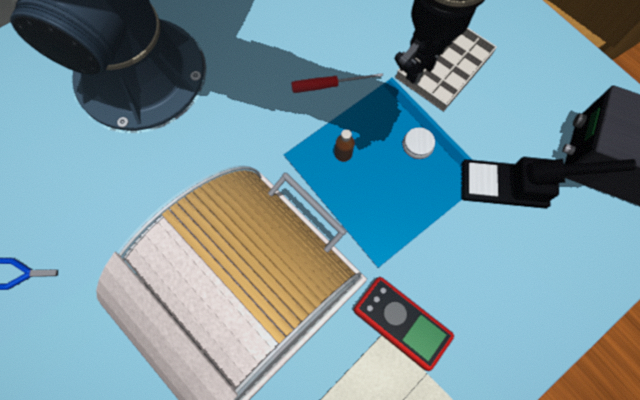

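View pics/top7.png

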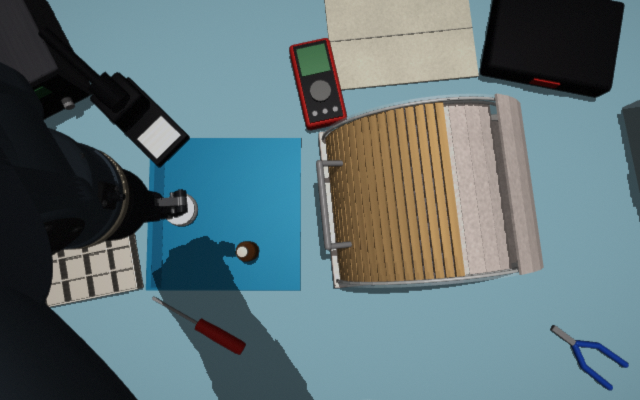

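The door is down in both views, with the bar before the slats at about (323,210) in the top view and the arm clear. I measure the shut angle more exactly by fitting the bar's 6 mm radius.

Run:
```python
from h import *; from cell import bot
from scipy.optimize import least_squares
A=[]
for n in ['side','top']:
    p=bot.grab_frame(n);D=cloud(p).reshape(-1,3)-O
    x=D@SX;z=D[:,2];m=(abs(D@SY)<.055)&(x<-.18)&(x>-.215)&(z>.115)&(z<.15)
    P=np.c_[x[m],z[m]]
    f=least_squares(lambda c:np.hypot(P[:,0]-c[0],P[:,1]-c[1])-.006,[-.1916,.132],loss='soft_l1',f_scale=.001)
    print(n,m.sum(),f.x,'q from z',np.arcsin((f.x[1]-.03)/.217)-.489,'angle',np.arctan2(f.x[1]-.03,-f.x[0])-.489)
print(bot.read_state()['t'])
```

```text
side 447 [-0.19659257  0.13068466] q from z -0.006511972921851794 angle -0.01568060872278021
top 476 [-0.19444775  0.13244626] q from z 0.002674377394986549 angle -0.004097947257939494
17.95
```

```bash
python3 -c "
from cell import bot
print(bot.hand_in())"
```

```text
the job is handed in; nothing more can be done
None
```

The flux jar is standing upright in the roll-top store, the slatted door is rolled down shut, and I let go of the bar and handed the job in at about 18 s of the 56 s allowed.

- **Jar:** a wrist picture after release showed it upright on the store floor at about x = -113 mm, y = +2 mm in the store's frame. I could not see it again once the door was down. The bottle and tin were still standing on the mat.
- **Door:** when I nudged the bar past shut, the force rose to about 20 N, so it was on its stop. After release, fitting the bar in two cameras gave door values between -0.016 and +0.003 rad, which is zero within the calibration error.
- **Robot:** it ended clear of everything, with the force reading below 1 N. The highest force reading I saw was about 23 N, when I set the jar down.
- **Disagreement:** the network's "handle" locations mostly fell on the slats instead of the bar, so I used my own depth measurements for the bar.

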